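# Seal the dry box corner by corner

## Robot

A 6-joint arm with a two-finger parallel gripper is mounted at the origin on a cart in front of the work surface, level with it; the furniture and walls round the work are solid. World frame = base frame: x ahead of the robot, y to its left, z up, the work surface at z = 0. Lengths are in m, angles in rad, forces in N, time in s.
With the tool pointing down it reaches from about 0.375 to 0.975 m from the base axis. Payload 3.8 kg.
Tool frame: the origin (TCP) lies at the very end of the fingers, on their centre line; the grasp point (between the pads) lies 19 mm behind it; z points along the fingers, y is the direction in which the jaws open and shut (so a half turn about z gives the same grasp; the last joint's range is limited). The gripper opens to 85 mm and grips with 20 to 120 N. Pads are 22 mm wide; open, the fingers measure 114 mm over their backs; the gripper's body (76 mm by 85 mm) begins 54 mm behind the grasp point. The pads swing forward as they close: fully open they stand 13 mm farther back than shut.
Start: joints at [-1.373, 0.264, 1.604, -0, 1.274, -0.037], TCP at [0.157, -0.656, 0.231] pointing down, gripper open.
Joint ranges: [-2.63, 2.63], [-0.94, 2.18], [0.31, 2.57], [-1.31, 4.45], [0, 2.66], [-2.55, 2.55]. Speed limits (rad/s): [2.57, 2.57, 3.14, 3.14, 3.14, 3.14].

## Interface

Orientations are given as a rotation vector (axis times angle).
In Python, from workcell import bot, viewer, finish_job gives the robot as it stands.
- The arm moves only by the tool servo_tool, never from a script. Its argument "plan" is a list that holds one entry, the list of rows, each a list of 6 numbers: the shift along the tool's x, y, z in cm, then the turn, a rotation vector about the tool's x, y, z in degrees. A call has 1 to 20 rows; each row is the pose to reach, as a shift and turn from the pose measured when the call began, along the tool's axes at that moment; what a row does not reach only later rows make up. A row lasts 1/12 s, in which the tool goes at most 41.7 mm and 7.16 degrees, less where a joint would pass 70% of its speed; a pose out of reach is approached as far as the arm can. A call with a gripper value outside its range is refused whole. "claw" is the finger opening in cm, from 0 to 8.54, set as the call begins (left out, the last holds). The fingers move at their own pace and stop on an object; "grip_force" is the grip in N (left out, the last holds). Time passes only in rows, so rows that repeat a pose let the fingers close. It gives the time, the measured TCP pose, the force and the opening at its end, in the units of the state.
- bot.read_state(): the state, without advancing time (a new reading comes with each control period).
- viewer.read_camera(name): name is "scene" or "side" or "wrist"; returns a dict with "color" (480x640x3 uint8, red, green, blue), "fx", "fy", "cx", "cy" (pixels), "eye" and "rotation" of the camera in the world; the wrist camera has in their place "T_tool_cam" (4x4, takes a point from camera to tool coordinates, whose origin is the TCP and whose axes are the flange's). Camera axes: x right, y down, z forward; pixel columns grow to the right and rows downward; lengths in m; the calibration is good to about 2 mm. A picture is of the moment at which its call begins: read the wrist's pose just before it. There is no depth.
- finish_job(): hands the job in, once; it reports no verdict.
The state is a dict: "time": time; "q": joint angles; "joint_vel": joint speeds; "joint_torque": joint torques, N m; "tool_pos": TCP position; "tcp_rot": TCP orientation; "wrist_force": force on the tool from outside, world axes, zero at the start; "torque": the same for the moment, N m; "width": opening from 0.0 (shut) to 1.0 (fully open).
Only numpy, scipy, OpenCV 4.12 (cv2) and the standard library are available. Lean on these libraries where they do the work, as an engineer would, in place of code of your own. Each camera call takes 0.05 s, during which the arm holds its last target.

## Task

Close the grey dry box: set the loose aluminium lid on its rubber seals by the black handle with its pins inside the opening, and let go of it. Then press the lid fully down at its blue discs, one corner at a time until each seal is flush with the rim, so that the lid ends up flat on the rim all round and sealed. Leave the tin, the V-block and the spanner where they are.

Things in the scene. Friction and masses are not known exactly. Their poses are not given: they have to be found in the camera images.
- dry_box: Grey open box fixed to the bench, V-block and gauge block inside. Rim 140 (x) by 180 (y) mm outside, 18 mm wide, opening 104 x 144 mm, inside 49 mm deep. Origin: centre of its underside, on the bench; z up; rim top at z = 62 mm. On each rim corner, at (+-60, +-80) mm, a black L-shaped rubber seal stands 7 mm above the rim (top at z = 69 mm).
- lid_grip (a point): Centre of the black handle bar of the loose aluminium lid (0.35 kg, up to 20% off), centred on the lid. The bar is 80 mm long along the lid's x, 14 mm wide along y, 16 mm high, 18 mm free under it. Axes are the lid's, z up. The plate's top is 28 mm below this point. On untouched seals this point stands 107 mm above the bench, sealed 100 mm.
- lid: The lid; origin under its centre, level with its pin tips, 52 mm below the bar's centre; lid axes. Plate 140 (x) by 180 (y) by 10 mm, its underside at z = 14 mm. Four round-ended pins, 12 mm thick, at (+-43, +-63) mm reach down from it to z = 0; they go inside the box's opening with 3 mm to spare each side. The lid starts standing on them on the bench. A half turn of the lid makes no difference.
- press_a (a point): Centre of the top of one of the four blue press discs (24 mm across, 4 mm high) on the lid's corners, at (-57, +77) mm in the lid's x, y and 24 mm below the handle bar's centre. Sealed flat it lies 76 mm above the bench (83 mm on untouched seals). The lid is rigid: pressing one corner down makes others rise.
- press_b (a point): Centre of the top of one of the four blue press discs (24 mm across, 4 mm high) on the lid's corners, at (-57, -77) mm in the lid's x, y and 24 mm below the handle bar's centre. Sealed flat it lies 76 mm above the bench (83 mm on untouched seals). The lid is rigid: pressing one corner down makes others rise.
- press_c (a point): Centre of the top of one of the four blue press discs (24 mm across, 4 mm high) on the lid's corners, at (+57, -77) mm in the lid's x, y and 24 mm below the handle bar's centre. Sealed flat it lies 76 mm above the bench (83 mm on untouched seals). The lid is rigid: pressing one corner down makes others rise.
- press_d (a point): Centre of the top of one of the four blue press discs (24 mm across, 4 mm high) on the lid's corners, at (+57, +77) mm in the lid's x, y and 24 mm below the handle bar's centre. Sealed flat it lies 76 mm above the bench (83 mm on untouched seals). The lid is rigid: pressing one corner down makes others rise.
- seal_near_left (a joint): How far (m) the rubber seal on the front left (-x, +y) rim corner of the box is pressed down: 0 untouched, about 0.007 flush with the rim, where the lid meets the rim. It takes about 8 to 10 N, and stays where it is pressed.
- seal_near_right (a joint): How far (m) the rubber seal on the front right (-x, -y) rim corner of the box is pressed down: 0 untouched, about 0.007 flush with the rim, where the lid meets the rim. It takes about 8 to 10 N, and stays where it is pressed.
- seal_far_right (a joint): How far (m) the rubber seal on the back right (+x, -y) rim corner of the box is pressed down: 0 untouched, about 0.007 flush with the rim, where the lid meets the rim. It takes about 8 to 10 N, and stays where it is pressed.
- seal_far_left (a joint): How far (m) the rubber seal on the back left (+x, +y) rim corner of the box is pressed down: 0 untouched, about 0.007 flush with the rim, where the lid meets the rim. It takes about 8 to 10 N, and stays where it is pressed.
- tin: Bystander: round tin with a grey lid, 72 mm across, 50 mm high; origin at its underside.
- v_block: Bystander: steel V-block 55 x 50 x 40 mm; origin at its underside.
- spanner: Bystander: open-ended spanner, 188 mm long along its y; origin at its underside.

How it is judged:
On the way, in this order (a step that is already met when the one before it is completed fails the run):
1. the lid lies level on the untouched seals, pins inside the opening, let go (z of press_a in the frame of dry_box between 0.0785 and 0.0855 m and z of press_b in the frame of dry_box between 0.0785 and 0.0855 m and z of press_c in the frame of dry_box between 0.0785 and 0.0855 m and z of press_d in the frame of dry_box between 0.0785 and 0.0855 m and horizontal distance between lid_grip and dry_box below 0.008 m and contact force between the fingers and lid below 0.1 N and value of joint each of seal_near_left, seal_near_right, seal_far_right, seal_far_left below 0.003 m), for 0.2 s.
2. one corner's seal is pressed home (over 5.5 mm) while the one diagonally across still stands up (((value of joint seal_near_left above 0.0055 m and value of joint seal_far_right below 0.0035 m) or (value of joint seal_near_right above 0.0055 m and value of joint seal_far_left below 0.0035 m) or (value of joint seal_far_right above 0.0055 m and value of joint seal_near_left below 0.0035 m) or (value of joint seal_far_left above 0.0055 m and value of joint seal_near_right below 0.0035 m))), for 0.2 s.
3. three corners' seals are pressed home while the last still stands up (((value of joint seal_near_left below 0.004 m and value of joint each of seal_near_right, seal_far_right, seal_far_left above 0.0055 m) or (value of joint each of seal_near_left, seal_far_right, seal_far_left above 0.0055 m and value of joint seal_near_right below 0.004 m) or (value of joint each of seal_near_left, seal_near_right, seal_far_left above 0.0055 m and value of joint seal_far_right below 0.004 m) or (value of joint each of seal_near_left, seal_near_right, seal_far_right above 0.0055 m and value of joint seal_far_left below 0.004 m))), for 0.2 s.
At the end, for the whole second after the job is handed in: The lid lies flat and at rest on the box: every blue disc's top within 2 mm of its sealed height (76 mm above the bench), all four seals pressed down more than 5 mm, lid centred on the box within 8 mm (z of each of press_a, press_b, press_c, press_d in the frame of dry_box below 0.078 m and value of joint each of seal_near_left, seal_near_right, seal_far_right, seal_far_left above 0.005 m and horizontal distance between lid_grip and dry_box below 0.008 m and linear speed of lid below 0.01 m/s); the robot touches nothing.
It fails at once if the tin is moved more than 25 mm (distance of tin from where it was at the start of the episode above 0.025 m).
It fails at once if the V-block is moved more than 25 mm (distance of v_block from where it was at the start of the episode above 0.025 m).
It fails at once if the spanner is moved more than 25 mm (distance of spanner from where it was at the start of the episode above 0.025 m).
It also fails if it takes over 54 s, if anything falls off the work surface, if the arm or the gripper's body presses on something with over 40 N, if the wrist force passes 120 N, or if a joint passes its speed limit or range.

## Working session

There is one attempt and no reset: what is moved stays moved. The work goes in short steps, Python scripts to look and compute and a tool call to move; the robot and the scene stay as the last step left them, time stands still between calls to the robot, and variables do not carry over. Pictures are saved under pics/ and viewed, and the job is handed in when it is done.

Besides the shell and the picture viewer there is one more tool, called after "Request:" by a JSON object that holds its "api" and its "payload". servo_tool: Moves the arm, as the interface text tells. Its arguments: {"type":"object","properties":{"plan":{"type":"array"},"claw":{"type":"number"},"grip_force":{"type":"number"}},"required":["plan"]}

```bash
mkdir -p pics; ls; python3 - <<'E'
from workcell import bot, viewer
import cv2
print(bot.read_state())
for n in("scene","side","wrist"):
    d=viewer.read_camera(n); cv2.imwrite(f"pics/{n}0.png",d["color"][:,:,::-1])
    print({k:v for k,v in d.items() if k!="color"})
E
```

```text
pics
{'time': 0.0, 'q': array([-1.37288207e+00,  2.64798710e-01,  1.60534494e+00, -2.52600853e-07,
        1.27370382e+00, -3.69125849e-02]), 'joint_vel': array([-1.17713038e-03, -4.77358956e-05,  1.34988373e-04,  5.63364662e-04,
       -1.79244787e-03,  1.61786190e-03]), 'joint_torque': array([ 6.18199683e-04, -5.15107083e+01, -3.67316222e+01, -1.53300562e-04,
        1.28629882e-02,  1.73516241e-05]), 'tool_pos': array([ 0.15690388, -0.6557721 ,  0.22994702]), 'tcp_rot': array([-3.11773061e+00, -3.67755027e-01,  2.84988897e-04]), 'wrist_force': array([-0.53795385, -0.29865239,  0.01661884]), 'torque': array([ 0.01922956,  0.00366643, -0.01021774]), 'width': 1.00584040034365}
{'fx': 582.2314239466971, 'fy': 582.2314239466971, 'cx': 314.8700595249861, 'cy': 243.40331786648807, 'eye': array([-0.23251423,  1.0874372 ,  0.60984845]), 'rotation': array([-0.8281525 ,  2.20111284, -1.44202138])}
{'fx': 556.054849150312, 'fy': 556.054849150312, 'cx': 314.168358041972, 'cy': 240.48486315589278, 'eye': array([0.42066537, 0.99315736, 0.83956715]), 'rotation': array([-0.20703013,  2.79645757, -1.23358648])}
{'fx': 344.97590096072986, 'fy': 344.97590096072986, 'cx': 312.0989331480149, 'cy': 240.61169909798556, 'T_tool_cam': array([[-1.35589951e-03, -9.63813287e-01, -2.66574774e-01,
         6.62895000e-02],
       [ 9.99999042e-01, -1.38123363e-03, -9.24576842e-05,
         2.97263118e-05],
       [-2.79090097e-04, -2.66574644e-01,  9.63814236e-01,
        -1.43337232e-01],
       [ 0.00000000e+00,  0.00000000e+00,  0.00000000e+00,
         1.00000000e+00]])}
```

View pics/scene0.png

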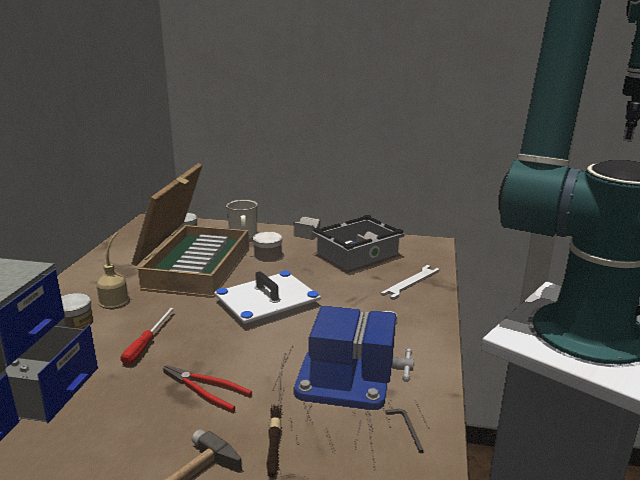

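View pics/side0.png

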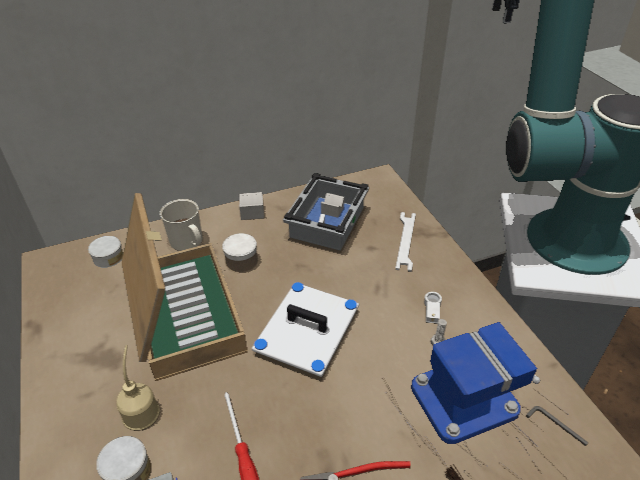

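View pics/wrist0.png

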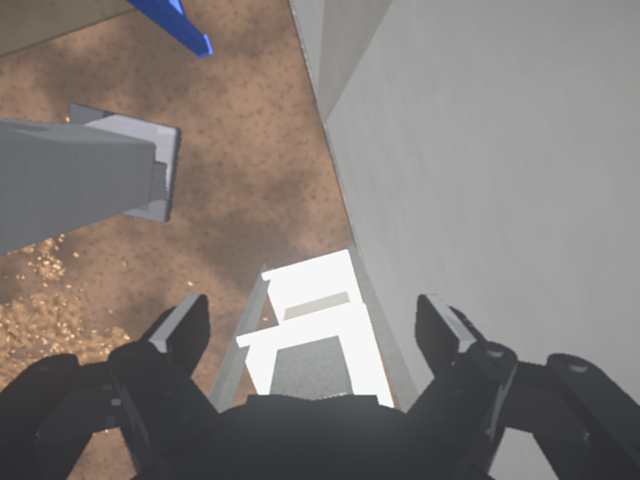

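The side view shows the lid's discs near (298,287), (351,304), (318,366) and (260,344), and the box around (327,205). Next I measure both.

```bash
cat > h.py <<'E'
import numpy as np, cv2
from scipy.spatial.transform import Rotation as R
from workcell import bot, viewer
def cam(n,st=None):
    d=viewer.read_camera(n)
    if n=="wrist":
        T=np.eye(4);T[:3,:3]=R.from_rotvec(st["tcp_rot"]).as_matrix();T[:3,3]=st["tool_pos"]
        C=T@np.array(d["T_tool_cam"]); d["Rm"]=C[:3,:3]; d["eye"]=C[:3,3]
    else: d["Rm"]=R.from_rotvec(d["rotation"]).as_matrix()
    return d
def ray(d,u,v,z):
    r=d["Rm"]@np.array([(u-d["cx"])/d["fx"],(v-d["cy"])/d["fy"],1.]); e=np.array(d["eye"])
    return e+r*(z-e[2])/r[2]
def proj(d,p):
    c=d["Rm"].T@(np.array(p)-d["eye"]); return np.array([d["fx"]*c[0]/c[2]+d["cx"],d["fy"]*c[1]/c[2]+d["cy"]])
def blobs(mask,amin,amax=1e9):
    n,l,s,c=cv2.connectedComponentsWithStats(mask.astype(np.uint8))
    return [(s[i,4],c[i],s[i,:4]) for i in range(1,n) if amin<s[i,4]<amax]
def bluemask(d):
    h=cv2.cvtColor(d["color"],cv2.COLOR_RGB2HSV)
    return (h[...,0]>98)&(h[...,0]<118)&(h[...,1]>180)&(h[...,2]>150)
E
python3 - <<'E'
from h import *
for n in("side","scene"):
    d=cam(n)
    print(n,d["Rm"][:,2])
    for a,c,b in blobs(bluemask(d),15):
        if a<400: print(a,c.round(1),b,ray(d,*c,0.026).round(4))
    im=d["color"]
    box={"side":(275,165,105,95),"scene":(300,205,115,75)}[n]
    x,y,w,h=box
    cv2.imwrite(f"pics/{n}_box.png",cv2.resize(im[y:y+h,x:x+w,::-1],None,fx=7,fy=6.0 if n=="side" else 7,interpolation=cv2.INTER_CUBIC) if 0 else cv2.resize(im[y:y+h,x:x+w,::-1],None,fx=6,fy=6,interpolation=cv2.INTER_CUBIC))
E
```

```text
side [ 0.12559595 -0.72876725 -0.67314483]
68 [297.2 286.6] [292 283  11   8] [0.5848 0.2519 0.026 ]
76 [350.3 304. ] [345 300  11   9] [0.4753 0.2826 0.026 ]
93 [260.2 343.7] [255 339  12  10] [0.6264 0.3996 0.026 ]
104 [317.4 365.1] [312 360  12  11] [0.5169 0.4304 0.026 ]
36 [522.2 370.4] [518 367  10   7] [0.1672 0.391  0.026 ]
scene [ 0.60061433 -0.691782   -0.40087416]
16 [220.3 290.4] [217 288   7   5] [0.6287 0.3989 0.026 ]
```

View pics/side_box.png

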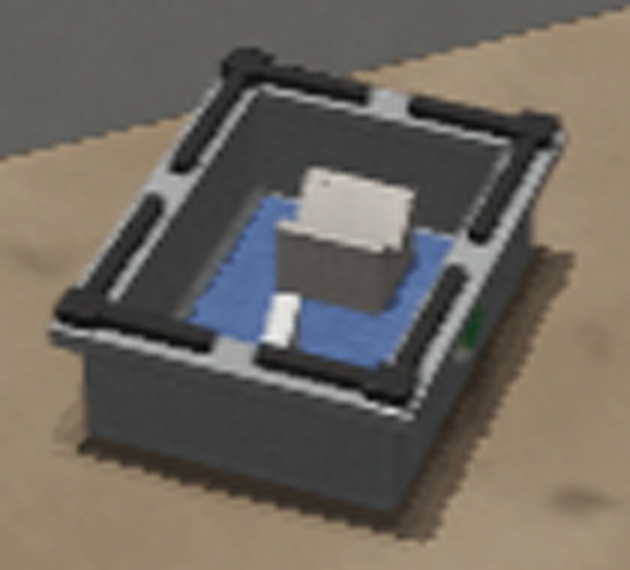

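View pics/scene_box.png

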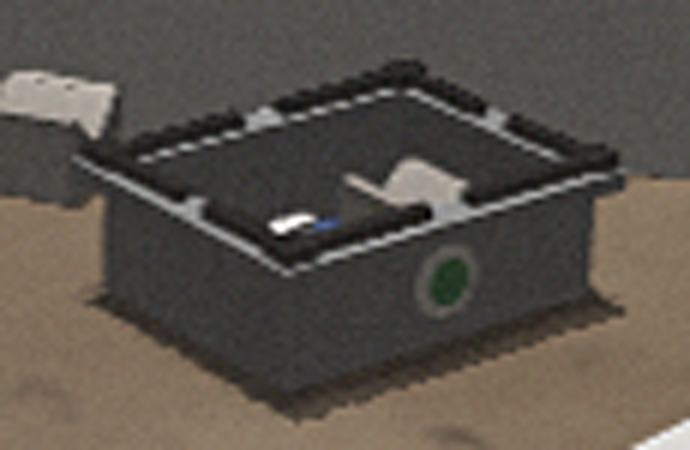

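```bash
cat > m.py <<'E'
from h import *
d=cam("side")
P=np.array([ray(d,275+u/6-.4,165+v/6-.4,.069)[:2] for u,v in[(247,60),(538,125),(388,380),(75,302)]])
def fit(P):
    c=P.mean(0); s1=(P[0]-P[1]+P[3]-P[2])/2; s2=(P[3]-P[0]+P[2]-P[1])/2
    return c,np.linalg.norm(s1),np.linalg.norm(s2),np.degrees(np.arctan2(s1[1],s1[0])),np.degrees(np.arctan2(-s2[0],s2[1]))
print(P.round(4),fit(P))
L=np.array([[.5848,.2519],[.4753,.2826],[.5169,.4304],[.6264,.3996]])
print(fit(L))
s=cam("scene")
P2=np.array([ray(s,300+u/6-.4,205+v/6-.4,.069)[:2] for u,v in[(407,68),(600,155),(290,240),(105,150)]])
print(P2.round(4),fit(P2))
E
python3 m.py
```

```text
[[ 0.5965 -0.0704]
 [ 0.4792 -0.0429]
 [ 0.5181  0.1129]
 [ 0.6354  0.0855]] (array([0.55729483, 0.02126224]), np.float64(0.12048202794760336), np.float64(0.16064949347429358), np.float64(-13.142134360565416), np.float64(-14.011701032537502))
(array([0.55085 , 0.341125]), np.float64(0.11373571338853948), np.float64(0.1534946986055219), np.float64(-15.685905920066407), np.float64(-15.724920142840126))
[[ 0.5927 -0.071 ]
 [ 0.4749 -0.0432]
 [ 0.5163  0.1086]
 [ 0.6292  0.0869]] (array([0.55327987, 0.02029545]), np.float64(0.1179744008970493), np.float64(0.15967844930928574), np.float64(-12.11172611105177), np.float64(-14.089330915420652))
```

```bash
cat > rel.py <<'E'
from h import *
import sys
# target x y z yaw(tool x, deg), tool straight down
def rel(x,y,z,yaw,st=None):
    st=st or bot.read_state()
    R0=R.from_rotvec(st["tcp_rot"]); Rt=R.from_euler('z',yaw,degrees=True)*R.from_euler('x',180,degrees=True)
    s=R0.inv().apply(np.array([x,y,z])-st["tool_pos"])*100
    t=np.degrees((R0.inv()*Rt).as_rotvec())
    print("t=%.2f"%st["time"],"pos",st["tool_pos"].round(4),"F",np.round(st["wrist_force"],1),"w %.3f"%st["width"])
    print("shift cm",s.round(2),"turn",t.round(2),"q6 %.2f"%st["q"][5])
if __name__=="__main__": rel(*map(float,sys.argv[1:5]))
E
python3 rel.py 0.45 -0.30 0.25 90
python3 - <<'E'
from h import *
st=bot.read_state();d=cam("wrist",st)
for z in(0,-.8): print(ray(d,340,200,z),ray(d,320,90,z))
E
```

```text
t=0.35 pos [ 0.157  -0.6563  0.231 ] F [-0.  -0.7  0.2] w 1.005
shift cm [ 36.78 -27.84  -1.89] turn [-2.000e-02 -2.000e-02 -7.655e+01] q6 -0.04
[ 0.17250259 -0.68383664  0.        ] [ 0.27531755 -0.63628248  0.        ]
[ 0.06778676 -0.77537298 -0.8       ] [ 0.39034085 -0.62618467 -0.8       ]
```

Request:
{"api": "servo_tool", "payload": {"plan": [[[3,-2.4,-0.2,0,0,-6],[6,-4.8,-0.4,0,0,-12],[9,-7.2,-0.6,0,0,-18],[12,-9.6,-0.8,0,0,-25],[15,-12,-1,0,0,-32],[18,-14,-1.2,0,0,-38],[21,-16,-1.4,0,0,-44],[24,-18,-1.6,0,0,-50],[27,-20,-1.8,0,0,-56],[30,-22,-2,0,0,-62],[33,-24.5,-2,0,0,-69],[35,-26.5,-2,0,0,-74],[36.8,-27.8,-2,0,0,-76.5]]]}}

```text
time: 1.48
tool_pos: [0.4513, -0.2979, 0.2515]
tcp_rot: [-2.216, -2.227, -0.001]
wrist_force: [-0.3, -0.4, -0.3]
width: 1.002
```

```bash
python3 rel.py 0.551 0.341 0.20 164.3
```

```text
t=1.48 pos [ 0.4513 -0.2979  0.2515] F [-0.3 -0.4 -0.3] w 1.002
shift cm [63.84 10.29  5.2 ] turn [ 5.000e-02 -2.000e-02 -7.402e+01] q6 -0.64
```

```bash
python3 rel.py 0.536 0.021 0.25 166.4
```

```text
t=1.48 pos [ 0.4513 -0.2979  0.2515] F [-0.3 -0.4 -0.3] w 1.002
shift cm [31.85  8.63  0.18] turn [ 5.000e-02 -2.000e-02 -7.612e+01] q6 -0.64
```

Request:
{"api": "servo_tool", "payload": {"plan": [[[2,0.6,0,0,0,-6],[5,1.3,0,0,0,-12],[8,2,0,0,0,-18],[11,3,0,0,0,-25],[14,3.8,0,0,0,-32],[17,4.5,0,0,0,-38],[20,5.4,0,0,0,-44],[23,6.2,0,0,0,-50],[26,7,0,0,0,-57],[28.5,7.8,0,0,0,-64],[30.5,8.3,0,0,0,-70],[31.9,8.6,0.2,0,0,-76],[31.9,8.6,0.2,0,0,-76],[31.9,8.6,0.2,0,0,-76]]]}}

```text
time: 2.65
tool_pos: [0.5356, 0.022, 0.2497]
tcp_rot: [0.375, 3.119, 0.0]
wrist_force: [0.4, -0.8, 0.2]
width: 0.997
```

```bash
python3 - <<'E'
from h import *
st=bot.read_state();d=cam("wrist",st);print(st["tool_pos"],st["tcp_rot"])
np.savez("wbox.npz",**{k:d[k] for k in("color","Rm","eye","fx","fy","cx","cy")})
cv2.imwrite("pics/wbox.png",d["color"][:,:,::-1])
for p in [(60,80),(-60,80),(60,-80),(-60,-80)]:
    a=np.radians(-13.6);q=np.array([.556,.021])+np.array([[np.cos(a),-np.sin(a)],[np.sin(a),np.cos(a)]])@np.array(p)/1000
    print(p,proj(d,[*q,.069]))
E
```

```text
[0.53558263 0.02200669 0.24969945] [3.75455303e-01 3.11895271e+00 4.96624498e-04]
(60, 80) [395.25471531 296.0329772 ]
(-60, 80) [403.09661333 176.80410989]
(60, -80) [238.38005105 296.54886948]
(-60, -80) [230.55418899 177.4315905 ]
```

View pics/wbox.png

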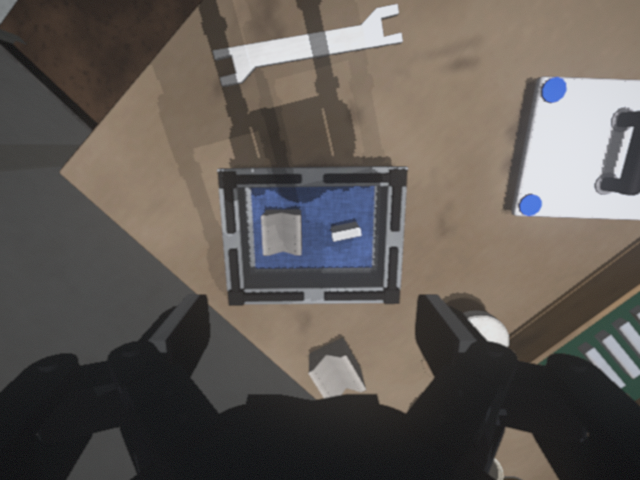

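The wrist view shows the seal corners at about (229,179), (400,178), (392,297) and (237,297). I zoom in to refine these.

```bash
python3 - <<'E'
from h import *
im=np.load("wbox.npz")["color"][:,:,::-1]
t=[im[y-25:y+25,x-25:x+25] for x,y in[(229,179),(400,178),(237,297),(392,297)]]
m=np.vstack([np.hstack(t[:2]),np.hstack(t[2:])])
m=np.clip(m.astype(float)*1.6,0,255).astype(np.uint8)
cv2.imwrite("pics/corn.png",cv2.resize(m,None,fx=6,fy=6,interpolation=cv2.INTER_CUBIC))
E
```

```text
(no output)
```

View pics/corn.png

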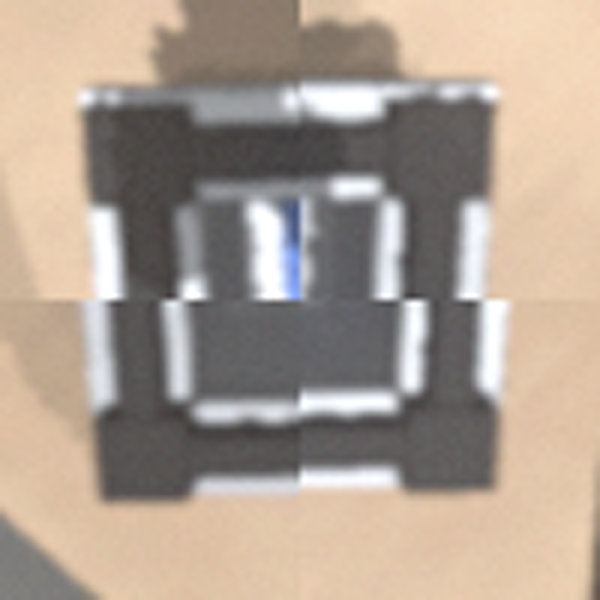

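```bash
python3 - <<'E'
from m import fit
from h import *
d=dict(np.load("wbox.npz"))
px=[(237-25+142/6-.4,297-25+155/6-.4),(229-25+137/6-.4,179-25+146/6-.4),(400-25+140/6-.4,178-25+146/6-.4),(392-25+150/6-.4,297-25+149/6-.4)]
P=np.array([ray(d,*p,.069)[:2] for p in px]);print(P.round(4),fit(P))
E
python3 rel.py 0.551 0.341 0.20 164.3
```

```text
[[ 0.5965 -0.0704]
 [ 0.4792 -0.0429]
 [ 0.5181  0.1129]
 [ 0.6354  0.0855]] (array([0.55729483, 0.02126224]), np.float64(0.12048202794760336), np.float64(0.16064949347429358), np.float64(-13.142134360565416), np.float64(-14.011701032537502))
(array([0.55085 , 0.341125]), np.float64(0.11373571338853948), np.float64(0.1534946986055219), np.float64(-15.685905920066407), np.float64(-15.724920142840126))
[[ 0.5927 -0.071 ]
 [ 0.4749 -0.0432]
 [ 0.5163  0.1086]
 [ 0.6292  0.0869]] (array([0.55327987, 0.02029545]), np.float64(0.1179744008970493), np.float64(0.15967844930928574), np.float64(-12.11172611105177), np.float64(-14.089330915420652))
[[ 0.5957 -0.0742]
 [ 0.4784 -0.0465]
 [ 0.5155  0.1082]
 [ 0.6327  0.0809]] (array([0.55555749, 0.01710161]), np.float64(0.12042911835194017), np.float64(0.1593065798130383), np.float64(-13.196842593039191), np.float64(-13.441061641393494))
t=2.80 pos [0.5355 0.0207 0.2499] F [ 0.4 -0.3  0.3] w 1.004
shift cm [ 6.16 31.47  5.  ] turn [0.02 0.02 1.86] q6 -1.34
```

```bash
sed -i 's/^d=cam("side")/if __name__!="__main__": raise SystemExit/' m.py; cat > fit.py <<'E'
from h import *
def fit(P):
    c=P.mean(0); s1=(P[0]-P[1]+P[3]-P[2])/2; s2=(P[3]-P[0]+P[2]-P[1])/2
    return c.round(4),np.linalg.norm(s1).round(4),np.linalg.norm(s2).round(4),np.degrees(np.arctan2(s1[1],s1[0])).round(2),np.degrees(np.arctan2(-s2[0],s2[1])).round(2)
E
python3 - <<'E'
from fit import *
for i in range(3):
    st=bot.read_state();d=cam("wrist",st);print(st["time"],st["tool_pos"],st["tcp_rot"])
np.savez("wbox.npz",**{k:d[k] for k in("color","Rm","eye","fx","fy","cx","cy")})
im=d["color"][:,:,::-1]
t=[im[y-25:y+25,x-25:x+25] for x,y in[(229,179),(400,178),(237,297),(392,297)]]
m=np.vstack([np.hstack(t[:2]),np.hstack(t[2:])])
m=np.clip(m.astype(float)*1.6,0,255).astype(np.uint8)
cv2.imwrite("pics/corn2.png",cv2.resize(m,None,fx=6,fy=6,interpolation=cv2.INTER_CUBIC))
E
```

```text
2.8 [0.5355332  0.02068492 0.24985586] [3.78520597e-01 3.11827928e+00 5.41887428e-04]
2.85 [0.53557226 0.02057587 0.24987088] [3.78545567e-01 3.11819697e+00 7.07123783e-04]
2.9 [0.53559501 0.02053365 0.2498922 ] [3.78495300e-01 3.11813299e+00 7.95752007e-04]
```

View pics/corn2.png

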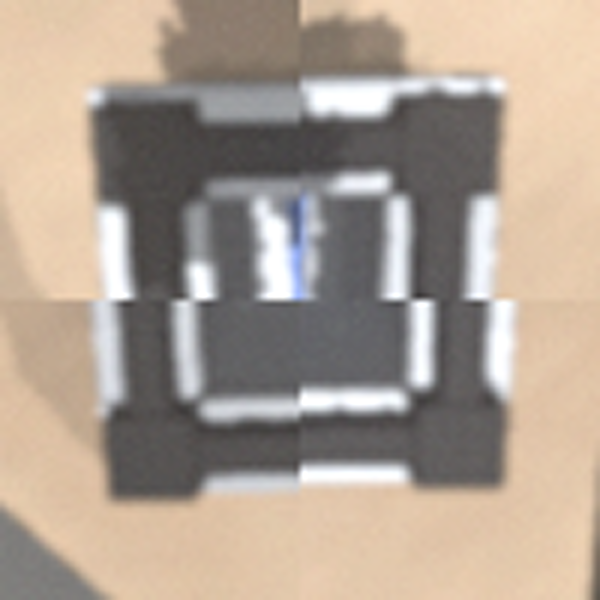

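```bash
python3 - <<'E'
from fit import *
d=dict(np.load("wbox.npz"))
px=[(237-25+151/6-.4,297-25+154/6-.4),(229-25+145/6-.4,179-25+145/6-.4),(400-25+148/6-.4,178-25+142/6-.4),(392-25+158/6-.4,297-25+146/6-.4)]
P=np.array([ray(d,*p,.069)[:2] for p in px]);print(P.round(4),fit(P))
E
python3 rel.py 0.531 0.340 0.209 164.3
```

```text
[[ 0.5959 -0.0743]
 [ 0.4785 -0.0466]
 [ 0.5155  0.1081]
 [ 0.6328  0.0808]] (array([0.5557, 0.017 ]), np.float64(0.1205), np.float64(0.1593), np.float64(-13.21), np.float64(-13.41))
t=2.95 pos [0.5356 0.0206 0.2499] F [-0.   1.   0.2] w 1.003
shift cm [ 8.09 30.9   4.11] turn [0.04 0.03 1.87] q6 -1.34
```

Request:
{"api": "servo_tool", "payload": {"plan": [[[0.7,2.5,0.4,0,0,0.2],[1.5,6,0.8,0,0,0.4],[2.4,9.5,1.2,0,0,0.6],[3.4,13,1.8,0,0,0.8],[4.3,16.5,2.2,0,0,1],[5.3,20,2.7,0,0,1.2],[6.2,23.5,3.2,0,0,1.4],[7,26.5,3.6,0,0,1.6],[7.6,29,4,0,0,1.8],[8,30.5,4.1,0,0,1.9],[8.1,30.9,4.1,0,0,1.9],[8.1,30.9,4.1,0,0,1.9],[8.1,30.9,4.1,0,0,1.9],[8.1,30.9,4.1,0,0,1.9]]]}}

```text
time: 4.12
tool_pos: [0.5313, 0.3385, 0.2094]
tcp_rot: [0.432, 3.111, 0.0]
wrist_force: [0.2, -0.9, 1.1]
width: 1.002
```

```bash
python3 - <<'E'
from fit import *
for i in range(2):
    st=bot.read_state();d=cam("wrist",st);print(st["time"],st["tool_pos"],st["tcp_rot"])
cv2.imwrite("pics/wlid.png",d["color"][:,:,::-1])
B=[(a,c,ray(d,*c,.0275)) for a,c,b in blobs(bluemask(d),80)]
for b in B: print(b)
P=sorted([b[2][:2] for b in B if 100<b[0]<900],key=lambda p:p[1])
P=np.array([P[0],P[1],P[2],P[3]]); 
# order 0:+x-y 1:-x-y 2:-x+y 3:+x+y
lo=sorted(P[:2],key=lambda p:-p[0]);hi=sorted(P[2:],key=lambda p:p[0])
print(fit(np.array(lo+hi)))
E
```

```text
4.1167 [0.53128382 0.33849009 0.20942604] [4.32091686e-01 3.11075136e+00 3.27414929e-04]
4.1667 [0.53130565 0.33848607 0.20949611] [4.32471443e-01 3.11064847e+00 6.89750525e-04]Traceback (most recent call last):
  File "<stdin>", line 8, in <module>
IndexError: list index out of range
```

View pics/wlid.png

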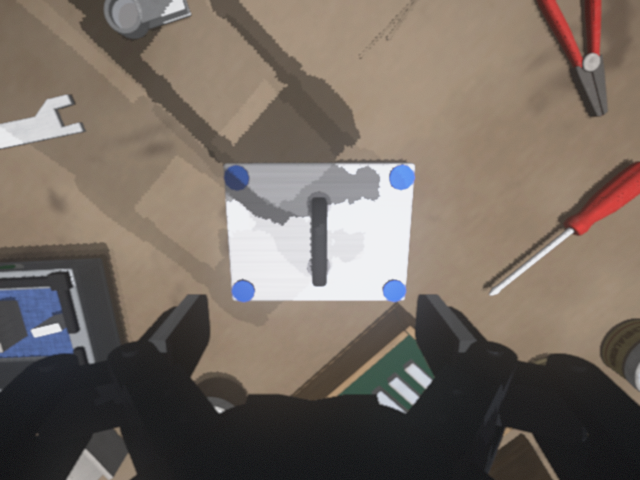

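All four discs are visible near (236,177), (401,177), (394,290) and (243,291). One is shadowed, so I relax the mask.

```bash
sed -i 's/\[\.\.\.,2\]>150/[...,2]>70/; s/>180)/>150)/' h.py; cat > lid.py <<'E'
from fit import *
import sys
z=float(sys.argv[1])
st=bot.read_state();d=cam("wrist",st)
if len(sys.argv)>2: cv2.imwrite(sys.argv[2],d["color"][:,:,::-1])
B=[(a,c.round(1),ray(d,*c,z)) for a,c,b in blobs(bluemask(d),80) if a<1500 and .7<b[2]/b[3]<1.4]
for b in B: print(b)
P=sorted([b[2][:2] for b in B],key=lambda p:p[1])
lo=sorted(P[:2],key=lambda p:-p[0]);hi=sorted(P[2:],key=lambda p:p[0])
print(fit(np.array(lo+hi)))
E
python3 lid.py 0.0275
```

```text
(np.int32(208), array([241. , 292.3]), array([0.5847285 , 0.24719512, 0.0275    ]))
(np.int32(120), array([396.5, 294. ]), array([0.63013696, 0.39949614, 0.0275    ]))Traceback (most recent call last):
  File "lid.py", line 10, in <module>
    print(fit(np.array(lo+hi)))
          ~~~^^^^^^^^^^^^^^^^^
  File "fit.py", line 3, in fit
    c=P.mean(0); s1=(P[0]-P[1]+P[3]-P[2])/2; s2=(P[3]-P[0]+P[2]-P[1])/2
                               ~^^^
IndexError: index 3 is out of bounds for axis 0 with size 2
```

```bash
python3 - <<'E'
from h import *
im=cv2.imread("pics/wlid.png");h=cv2.cvtColor(im,cv2.COLOR_BGR2HSV)
for x,y in[(236,177),(401,177),(394,290),(243,291),(398,180)]: print(h[y,x])
E
```

```text
[112 131 125]
[109 145 237]
[110 150 238]
[111 151 220]
[109 145 235]
```

```bash
sed -i 's/>150)/>105)/' h.py; python3 lid.py 0.0275
```

```text
(np.int32(463), array([401.2, 177. ]), array([0.51559669, 0.4288449 , 0.0275    ]))
(np.int32(280), array([237.2, 174.3]), array([0.47137464, 0.28289528, 0.0275    ]))
(np.int32(355), array([242.5, 290.9]), array([0.5836079, 0.2494121, 0.0275   ]))
(np.int32(367), array([393.7, 290.5]), array([0.62550308, 0.39779198, 0.0275    ]))
(array([0.549 , 0.3397]), np.float64(0.1157), np.float64(0.1533), np.float64(-16.2), np.float64(-16.31))
```

```bash
python3 rel.py 0.5496 0.3391 0.034 164.2
```

```text
t=4.32 pos [0.5312 0.339  0.2094] F [ 0.6 -0.8  0.2] w 0.999
shift cm [-1.75  0.5  17.55] turn [ 0.05  0.05 -0.01] q6 -0.77
```

Request:
{"api": "servo_tool", "payload": {"plan": [[[-0.4,0.1,1.5,0,0,0],[-0.9,0.3,4,0,0,0],[-1.4,0.4,7,0,0,0],[-1.7,0.5,10,0,0,0],[-1.75,0.5,12.5,0,0,0],[-1.75,0.5,14.5,0,0,0],[-1.75,0.5,16,0,0,0],[-1.75,0.5,17,0,0,0],[-1.75,0.5,17.5,0,0,0],[-1.75,0.5,17.5,0,0,0],[-1.75,0.5,17.5,0,0,0]]]}}

```text
time: 5.23
tool_pos: [0.55, 0.3392, 0.0348]
tcp_rot: [0.432, 3.11, 0.002]
wrist_force: [1.1, 0.9, -0.7]
width: 1.002
```

Request:
{"api": "servo_tool", "payload": {"plan": [[[0,0,0,0,0,0],[0,0,0,0,0,0],[0,0,0,0,0,0],[0,0,0,0,0,0],[0,0,0,0,0,0],[0,0,0,0,0,0],[0,0,0,0,0,0],[0,0,0,0,0,0],[0,0,0,0,0,0],[0,0,0,0,0,0],[0,0,0,0,0,0],[0,0,0,0,0,0]]], "claw": 0, "grip_force": 60}}

```text
time: 6.23
tool_pos: [0.5503, 0.3394, 0.0353]
tcp_rot: [0.432, 3.11, 0.002]
wrist_force: [-0.8, -0.5, 5.9]
width: 0.149
```

```bash
python3 rel.py 0.5496 0.3391 0.16 164.2;python3 - <<'E'
from h import *
st=bot.read_state();print(st["tcp_rot"],st["torque"])
d=cam("side");cv2.imwrite("pics/s1.png",d["color"][:,:,::-1])
E
```

```text
t=6.23 pos [0.5503 0.3394 0.0353] F [-0.8 -0.5  5.9] w 0.149
shift cm [  0.03  -0.02 -12.47] turn [ 0.1   0.1  -0.02] q6 -0.78
[4.32081977e-01 3.10978667e+00 2.41168899e-03] [-0.10474672  0.15272856 -0.08988734]
```

View pics/s1.png

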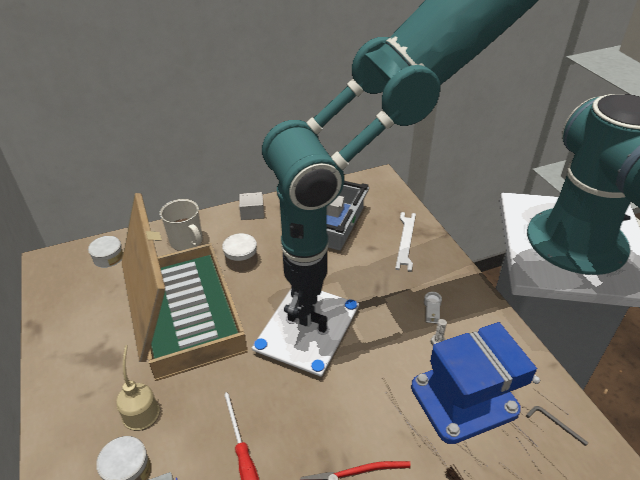

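The fingers hold the bar, with an opening of about 13 mm. I lift.

Request:
{"api": "servo_tool", "payload": {"plan": [[[0,0,-0.3,0,0,0],[0,0,-1,0,0,0],[0,0,-2,0,0,0],[0,0,-3.2,0,0,0],[0,0,-4.6,0,0,0],[0,0,-6,0,0,0],[0,0,-7.4,0,0,0],[0,0,-8.8,0,0,0],[0,0,-10,0,0,0],[0,0,-11,0,0,0],[0,0,-11.8,0,0,0],[0,0,-12.3,0,0,0],[0,0,-12.5,0,0,0],[0,0,-12.5,0,0,0],[0,0,-12.5,0,0,0]]]}}

```text
time: 7.53
tool_pos: [0.5496, 0.339, 0.1595]
tcp_rot: [0.432, 3.111, 0.001]
wrist_force: [0.0, 0.1, -4.1]
width: 0.152
```

```bash
python3 rel.py 0.5557 0.1 0.16 166.5; python3 lid.py 0.1365 pics/w2.png
```

```text
t=7.53 pos [0.5496 0.339  0.1595] F [ 0.   0.1 -4.1] w 0.152
shift cm [ -7.11 -22.83  -0.06] turn [ 0.05  0.05 -2.32] q6 -0.78
(np.int32(385), array([  7.9, 357.9]), array([0.54646691, 0.16455798, 0.1365    ]))
(np.int32(345), array([173.8, 394.7]), array([0.5939878 , 0.24356773, 0.1365    ]))
(np.int32(361), array([450.3, 394.6]), array([0.63720693, 0.39533455, 0.1365    ]))Traceback (most recent call last):
  File "lid.py", line 10, in <module>
    print(fit(np.array(lo+hi)))
          ~~~^^^^^^^^^^^^^^^^^
  File "fit.py", line 3, in fit
    c=P.mean(0); s1=(P[0]-P[1]+P[3]-P[2])/2; s2=(P[3]-P[0]+P[2]-P[1])/2
                               ~^^^
IndexError: index 3 is out of bounds for axis 0 with size 3
```

View pics/w2.png

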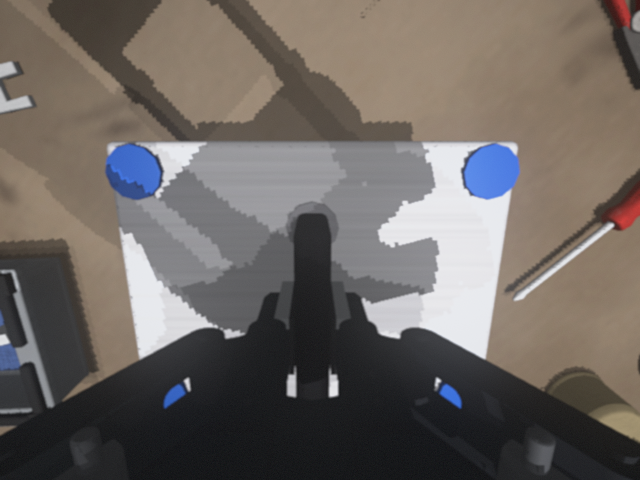

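```bash
python3 - <<'E'
from fit import *
st=bot.read_state();d=cam("wrist",st)
m=bluemask(d)
for a,c,b in blobs(m,200): print(a,c,b)
for z in (.1495,.1522,.155):
    A=ray(d,134.5,171,z);B=ray(d,491,171,z);M=(A+B)/2
    v=B-A; yaw=np.degrees(np.arctan2(-v[0],v[1]))
    c=M[:2]+.057*np.array([np.cos(np.radians(yaw)),np.sin(np.radians(yaw))])
    print(z,A,B,np.hypot(*v[:2]),yaw,"centre",c,"tool",st["tool_pos"],"rel tool frame",R.from_rotvec(st["tcp_rot"]).inv().apply([*(c-st["tool_pos"][:2]),0]))
E
```

```text
2355 [133.2433121  171.20849257] [106 144  56  55]
2347 [490.80528334 171.05070303] [463 144  56  55]
387 [  7.87080103 358.34625323] [  0 345  20  25]
346 [173.84393064 394.67630058] [163 383  24  26]
356 [450.30898876 394.6488764 ] [438 383  24  26]
0.1495 [0.47270407 0.27955971 0.1495    ] [0.51526245 0.42899199 0.1495    ] 0.15537446152055223 -15.896977506071499 centre [0.54880334 0.33866306] tool [0.54943673 0.33891933 0.15919303] rel tool frame [ 5.39541714e-04 -4.19217694e-04 -4.71751893e-07]
0.1522 [0.47289396 0.28092544 0.1522    ] [0.5147013  0.42772066 0.1522    ] 0.15263252509740516 -15.896977506071508 centre [0.54861771 0.33871027] tool [0.54943673 0.33891933 0.15919303] rel tool frame [ 7.31009059e-04 -4.24405318e-04 -5.65215840e-07]
0.155 [0.47309088 0.28234177 0.155     ] [0.51411937 0.42640223 0.155     ] 0.14978903547340094 -15.896977506071506 centre [0.54842521 0.33875922] tool [0.54943673 0.33891933 0.15919303] rel tool frame [ 9.29567788e-04 -4.29785076e-04 -6.62141414e-07]
```

Request:
{"api": "servo_tool", "payload": {"plan": [[[-0.2,-0.6,0,0,0,0],[-0.6,-1.8,0,0,0,-0.2],[-1.2,-3.8,0,0,0,-0.4],[-2,-6.3,0,0,0,-0.6],[-2.8,-8.8,0,0,0,-0.8],[-3.6,-11.3,0,0,0,-1],[-4.4,-13.8,0,0,0,-1.2],[-5.2,-16.3,0,0,0,-1.4],[-6,-18.8,0,0,0,-1.6],[-6.6,-20.8,0,0,0,-2],[-7,-22.2,0,0,0,-2.2],[-7.1,-22.8,0,0,0,-2.3],[-7.1,-22.8,0,0,0,-2.3]]]}}

```text
time: 8.72
tool_pos: [0.555, 0.0981, 0.1588]
tcp_rot: [-0.374, -3.119, 0.0]
wrist_force: [-0.1, -0.1, -4.0]
width: 0.149
```

```bash
python3 rel.py 0.5563 0.018 0.125 166.6
```

```text
t=8.72 pos [0.555  0.0981 0.1588] F [-0.1 -0.1 -4. ] w 0.149
shift cm [-2.02 -7.75  3.38] turn [-0.02 -0.01 -0.26] q6 -1.20
```

Request:
{"api": "servo_tool", "payload": {"plan": [[[-0.1,-0.5,0,0,0,0],[-0.4,-1.5,0,0,0,-0.1],[-0.8,-3,0,0,0,-0.1],[-1.2,-4.5,0,0,0,-0.2],[-1.6,-6,0.2,0,0,-0.2],[-1.9,-7.1,0.7,0,0,-0.3],[-2,-7.6,1.4,0,0,-0.3],[-2,-7.75,2,0,0,-0.3],[-2,-7.75,2.6,0,0,-0.3],[-2,-7.75,3.1,0,0,-0.3],[-2,-7.75,3.4,0,0,-0.3],[-2,-7.75,3.4,0,0,-0.3],[-2,-7.75,3.4,0,0,-0.3]]]}}

```text
time: 9.8
tool_pos: [0.556, 0.0186, 0.1245]
tcp_rot: [-0.364, -3.12, 0.0]
wrist_force: [-0.1, 0.7, -3.3]
width: 0.149
```

```bash
python3 rel.py 0.5563 0.018 0.0985 166.6; python3 - <<'E'
from h import *
st=bot.read_state();w=cam("wrist",st);cv2.imwrite("pics/w3.png",w["color"][:,:,::-1])
d=cam("side");cv2.imwrite("pics/s3.png",cv2.resize(d["color"][130:270,250:410,::-1],None,fx=4,fy=4,interpolation=cv2.INTER_CUBIC))
E
```

```text
t=9.80 pos [0.556  0.0186 0.1245] F [-0.1  0.7 -3.3] w 0.149
shift cm [-0.05 -0.05  2.6 ] turn [-0.02 -0.05  0.09] q6 -1.35
```

View pics/w3.png

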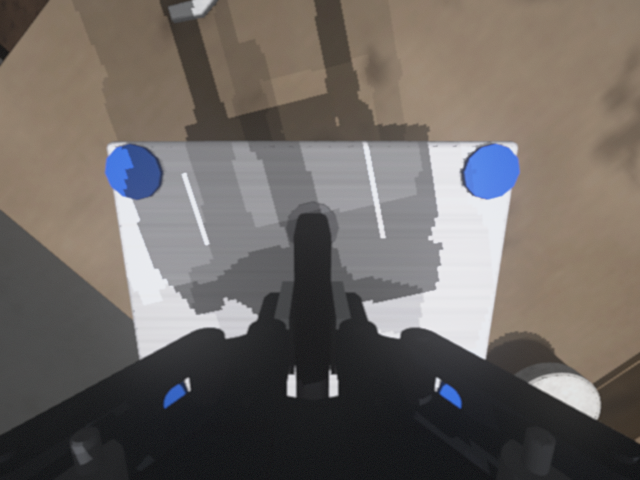

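View pics/s3.png

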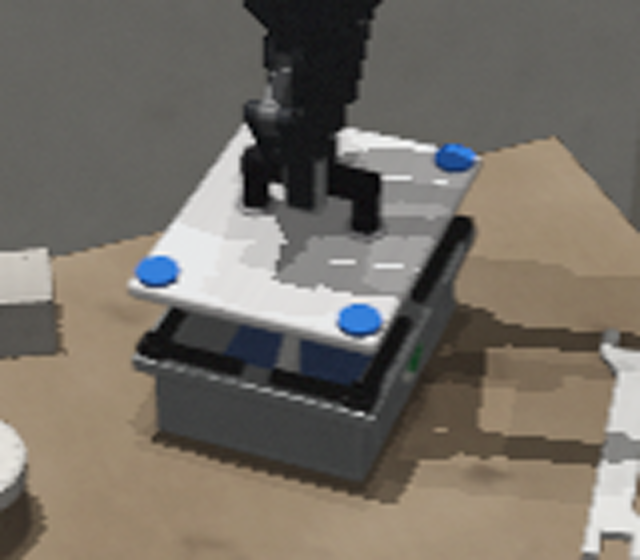

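```bash
python3 - <<'E'
from h import *
d=cam("side")
B=[(c,ray(d,*c,.1165)[:2]) for a,c,b in blobs(bluemask(d),40) if 270<c[0]<390 and c[1]<230]
for b in B: print(b)
E
```

```text
(array([363.29090909, 168.92727273]), array([ 0.48322572, -0.04031752]))
(array([288.63636364, 197.33333333]), array([0.63003243, 0.08380856]))
(array([339.42424242, 209.5       ]), array([0.51876571, 0.10981799]))
```

The side view puts the lid centre at (0.5566, 0.0217) and the box at (0.5573, 0.0213), so they agree. I descend.

Request:
{"api": "servo_tool", "payload": {"plan": [[[0,0,0.2,0,0,0],[0,0,0.6,0,0,0],[0,0,1,0,0,0],[0,0,1.4,0,0,0],[0,0,1.8,0,0,0],[0,0,2.1,0,0,0],[0,0,2.4,0,0,0],[0,0,2.6,0,0,0],[0,0,2.7,0,0,0],[0,0,2.8,0,0,0],[0,0,2.8,0,0,0]]]}}

```text
time: 10.87
tool_pos: [0.5565, 0.0183, 0.0972]
tcp_rot: [0.365, 3.12, -0.0]
wrist_force: [-0.6, -0.7, -2.8]
width: 0.155
```

```bash
python3 rel.py 0.5563 0.018 0.0905 166.6
```

```text
t=10.87 pos [0.5565 0.0183 0.0972] F [-0.6 -0.7 -2.8] w 0.155
shift cm [ 0.02 -0.04  0.67] turn [-0.01  0.03  0.06] q6 -1.35
```

Request:
{"api": "servo_tool", "payload": {"plan": [[[0,0,0.1,0,0,0],[0,0,0.2,0,0,0],[0,0,0.3,0,0,0],[0,0,0.4,0,0,0],[0,0,0.5,0,0,0],[0,0,0.5,0,0,0]]]}}

```text
time: 11.37
tool_pos: [0.5563, 0.0183, 0.0919]
tcp_rot: [0.365, 3.12, -0.0]
wrist_force: [-0.2, -0.3, -3.0]
width: 0.151
```

Request:
{"api": "servo_tool", "payload": {"plan": [[[0,0,0.05,0,0,0],[0,0,0.1,0,0,0],[0,0,0.15,0,0,0],[0,0,0.15,0,0,0]]]}}

```text
time: 11.7
tool_pos: [0.5563, 0.0183, 0.0905]
tcp_rot: [0.365, 3.12, -0.0]
wrist_force: [-1.3, 0.1, -2.3]
width: 0.148
```

Request:
{"api": "servo_tool", "payload": {"plan": [[[0,0,0.05,0,0,0],[0,0,0.05,0,0,0],[0,0,0.1,0,0,0],[0,0,0.1,0,0,0]]]}}

```text
time: 12.03
tool_pos: [0.5564, 0.0183, 0.0905]
tcp_rot: [0.365, 3.12, -0.0]
wrist_force: [-4.1, -0.4, 4.9]
width: 0.15
```

```bash
python3 - <<'E'
from h import *
print(bot.read_state()["torque"])
d=cam("side");cv2.imwrite("pics/s4.png",cv2.resize(d["color"][130:270,250:410,::-1],None,fx=4,fy=4,interpolation=cv2.INTER_CUBIC))
B=[(c,ray(d,*c,.0825)[:2]) for a,c,b in blobs(bluemask(d),40) if 270<c[0]<390 and c[1]<250]
for b in B: print(b)
E
```

```text
[-0.03611908  0.63554663 -0.02446162]
(array([362.48, 181.68]), array([ 0.48346528, -0.03849062]))
(array([289.63333333, 209.91666667]), array([0.62945063, 0.08406693]))
(array([339.33846154, 222.27692308]), array([0.51841399, 0.11034964]))
```

View pics/s4.png

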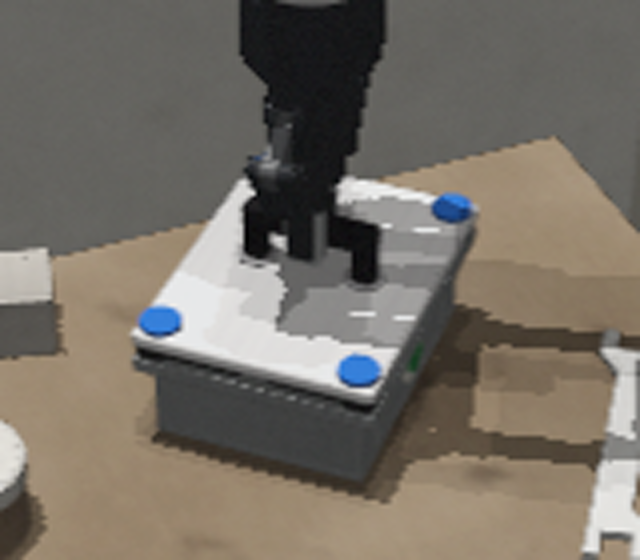

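The lid is seated on the seals, with z as predicted and about 8 N of contact. I release it.

Request:
{"api": "servo_tool", "payload": {"plan": [[[0,0,0,0,0,0],[0,0,0,0,0,0],[0,0,0,0,0,0],[0,0,0,0,0,0],[0,0,0,0,0,0],[0,0,0,0,0,0],[0,0,0,0,0,0],[0,0,0,0,0,0],[0,0,0,0,0,0]]], "claw": 5}}

```text
time: 12.83
tool_pos: [0.5563, 0.0183, 0.0904]
tcp_rot: [-0.365, -3.12, 0.0]
wrist_force: [0.2, 0.1, -0.2]
width: 0.586
```

Request:
{"api": "servo_tool", "payload": {"plan": [[[0,0,-0.5,0,0,0],[0,0,-1.5,0,0,0],[0,0,-3,0,0,0],[0,0,-5,0,0,0],[0,0,-7.5,0,0,0],[0,0,-10,0,0,0],[0,0,-12,0,0,0],[0,0,-13.5,0,0,0],[0,0,-14,0,0,0],[0,0,-14,0,0,0],[0,0,-14,0,0,0]]]}}

```text
time: 13.75
tool_pos: [0.5562, 0.0184, 0.2305]
tcp_rot: [0.365, 3.12, -0.0]
wrist_force: [-0.6, 1.0, -0.5]
width: 0.588
```

```bash
python3 lid.py 0.0825 pics/w5.png; python3 - <<'E'
from h import *
d=cam("side");cv2.imwrite("pics/s5.png",cv2.resize(d["color"][130:270,250:410,::-1],None,fx=4,fy=4,interpolation=cv2.INTER_CUBIC))
B=[(c,ray(d,*c,.0825)[:2]) for a,c,b in blobs(bluemask(d),30) if 270<c[0]<390 and c[1]<250]
for b in B: print(b)
E
```

```text
(np.int32(615), array([405.7, 159.1]), array([0.51800233, 0.10579841, 0.0825    ]))
(np.int32(600), array([218.4, 159.3]), array([ 0.48246764, -0.04409885,  0.0825    ]))
(np.int32(358), array([225.9, 286.3]), array([ 0.5915905 , -0.07144102,  0.0825    ]))
(np.int32(371), array([398.4, 286.2]), array([0.62787017, 0.08114442, 0.0825    ]))
(array([0.555 , 0.0179]), np.float64(0.1125), np.float64(0.1554), np.float64(-13.36), np.float64(-13.36))
(array([316.44444444, 171.14814815]), array([ 0.59395522, -0.06562216]))
(array([362.56, 181.62]), array([ 0.48330557, -0.03874404]))
(array([289.63333333, 209.91666667]), array([0.62945063, 0.08406693]))
(array([339.36363636, 222.33333333]), array([0.51833963, 0.11052327]))
```

View pics/w5.png

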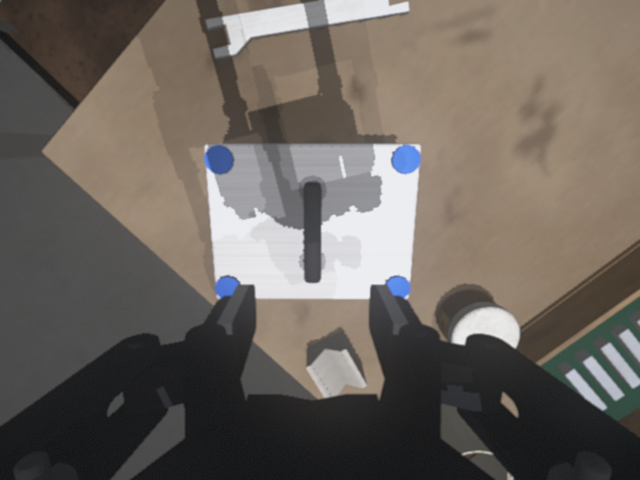

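View pics/s5.png

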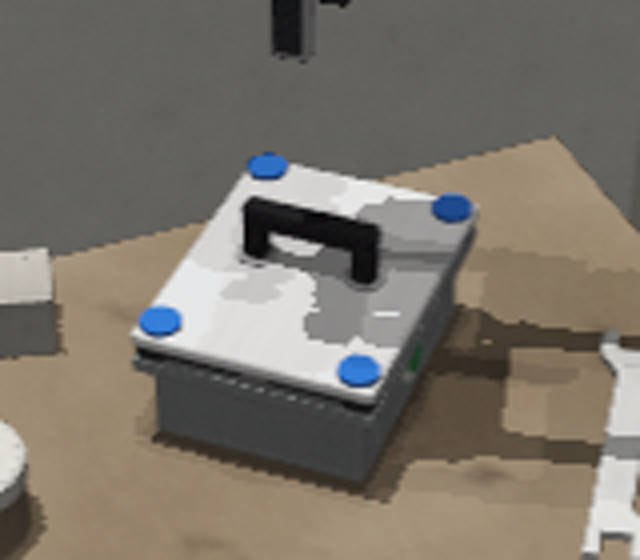

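The lid sits level and centred. I close the gripper and move over disc A. In the tool frame its offset is (+5.75, +7.7) cm.

Request:
{"api": "servo_tool", "payload": {"plan": [[[0.6,0.8,0.5,0,0,0],[1.6,2.2,2,0,0,0],[2.8,3.8,4,0,0,0],[4,5.4,6,0,0,0],[5,6.8,8,0,0,0],[5.6,7.5,10,0,0,0],[5.75,7.7,11.5,0,0,0],[5.75,7.7,12.7,0,0,0],[5.75,7.7,13.3,0,0,0],[5.75,7.7,13.6,0,0,0],[5.75,7.7,13.6,0,0,0],[5.75,7.7,13.6,0,0,0]]], "claw": 0}}

```text
time: 14.85
tool_pos: [0.5176, 0.1063, 0.0936]
tcp_rot: [-0.366, -3.119, 0.0]
wrist_force: [0.4, -0.9, -0.1]
width: -0.001
```

```bash
cat > pr.py <<'E'
from fit import *
C=np.array([.5557,.0181]);a=np.radians(-13.4);Rz=np.array([[np.cos(a),-np.sin(a)],[np.sin(a),np.cos(a)]])
st=bot.read_state();R0=R.from_rotvec(st["tcp_rot"])
for n,p in dict(A=(-57,77),B=(-57,-77),C=(57,-77),D=(57,77)).items():
    q=[*(C+Rz@(np.array(p)/1000)),.083]; print(n,np.round(q,4),"shift cm",(R0.inv().apply(q-st["tool_pos"])*100).round(2))
print(st["time"],st["tool_pos"],st["wrist_force"].round(2),st["width"])
E
python3 pr.py; python3 - <<'E'
from h import *
d=cam("side");cv2.imwrite("pics/s6.png",cv2.resize(d["color"][100:270,250:430,::-1],None,fx=3.5,fy=3.5,interpolation=cv2.INTER_CUBIC))
E
```

```text
A [0.5181 0.1062 0.083 ] shift cm [-0.06  0.    1.06]
B [ 0.4824 -0.0436  0.083 ] shift cm [ -0.05 -15.4    1.07]
C [ 0.5933 -0.07    0.083 ] shift cm [-11.45 -15.4    1.05]
D [0.629  0.0798 0.083 ] shift cm [-11.46  -0.     1.04]
14.85 [0.5175625  0.10632622 0.09360564] [ 0.43 -0.94 -0.15] -0.0006105581619688678
```

View pics/s6.png

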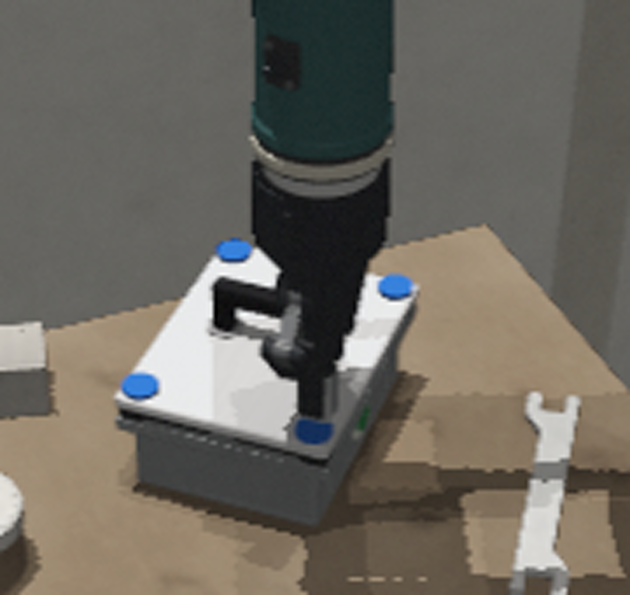

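The fingertips are above disc A. I press.

Request:
{"api": "servo_tool", "payload": {"plan": [[[-0.05,0,0.3,0,0,0],[-0.05,0,0.6,0,0,0],[-0.05,0,0.85,0,0,0],[-0.05,0,1,0,0,0],[-0.05,0,1.1,0,0,0],[-0.05,0,1.2,0,0,0],[-0.05,0,1.3,0,0,0],[-0.05,0,1.4,0,0,0],[-0.05,0,1.5,0,0,0],[-0.05,0,1.6,0,0,0],[-0.05,0,1.6,0,0,0]]]}}

```text
time: 15.82
tool_pos: [0.5179, 0.1066, 0.0792]
tcp_rot: [-0.366, -3.118, -0.0]
wrist_force: [-5.0, 0.4, 10.0]
width: 0.002
```

Request:
{"api": "servo_tool", "payload": {"plan": [[[0,0,0.05,0,0,0],[0,0,0.1,0,0,0],[0,0,0.1,0,0,0]]]}}

```text
time: 16.07
tool_pos: [0.5179, 0.1067, 0.0791]
tcp_rot: [-0.366, -3.118, -0.0]
wrist_force: [-3.5, 0.3, 7.8]
width: -0.004
```

Request:
{"api": "servo_tool", "payload": {"plan": [[[0,0,0.15,0,0,0],[0,0,0.25,0,0,0],[0,0,0.35,0,0,0],[0,0,0.4,0,0,0],[0,0,0.4,0,0,0]]]}}

```text
time: 16.48
tool_pos: [0.5178, 0.1069, 0.0771]
tcp_rot: [-0.366, -3.118, -0.001]
wrist_force: [-6.6, 0.6, 13.8]
width: 0.003
```

Request:
{"api": "servo_tool", "payload": {"plan": [[[0,0,0.2,0,0,0],[0,0,0.3,0,0,0],[0,0,0.4,0,0,0],[0,0,0.4,0,0,0]]]}}

```text
time: 16.82
tool_pos: [0.5179, 0.1069, 0.0768]
tcp_rot: [-0.365, -3.117, -0.0]
wrist_force: [-11.8, -3.0, 26.7]
width: -0.001
```

```bash
python3 - <<'E'
from h import *
d=cam("side");cv2.imwrite("pics/s7.png",cv2.resize(d["color"][130:270,250:410,::-1],None,fx=4,fy=4,interpolation=cv2.INTER_CUBIC))
E
```

```text
(no output)
```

View pics/s7.png

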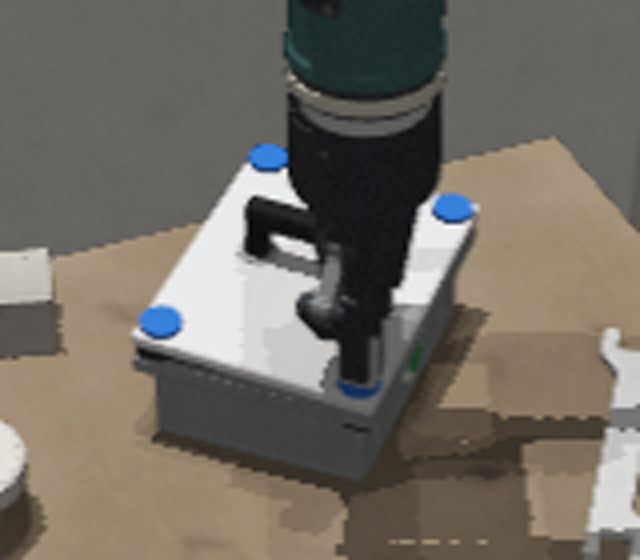

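Corner A stops dead at 27 N, on the rim, and the opposite corner has risen. Next is B.

Request:
{"api": "servo_tool", "payload": {"plan": [[[0,0,-0.3,0,0,0],[0,0,-1,0,0,0],[0,0,-2,0,0,0],[0,-1,-2.5,0,0,0],[0,-3,-2.5,0,0,0],[0,-5.5,-2.5,0,0,0],[0,-8,-2.5,0,0,0],[0,-10.5,-2.5,0,0,0],[0,-13,-2.5,0,0,0],[0,-14.6,-2.5,0,0,0],[0,-15.2,-2.3,0,0,0],[0,-15.4,-2,0,0,0],[0,-15.4,-1.8,0,0,0],[0,-15.4,-1.8,0,0,0]]]}}

```text
time: 18.03
tool_pos: [0.4819, -0.0424, 0.0941]
tcp_rot: [-0.365, -3.116, -0.001]
wrist_force: [-0.3, 0.9, -0.1]
width: -0.002
```

```bash
python3 pr.py; python3 - <<'E'
from h import *
d=cam("side");cv2.imwrite("pics/s8.png",cv2.resize(d["color"][130:270,250:410,::-1],None,fx=4,fy=4,interpolation=cv2.INTER_CUBIC))
B=[(c,ray(d,*c,.0825)[:2]) for a,c,b in blobs(bluemask(d),20) if 270<c[0]<390 and c[1]<250]
for b in B: print(b)
E
```

```text
A [0.5181 0.1062 0.083 ] shift cm [-0.09 15.3   1.11]
B [ 0.4824 -0.0436  0.083 ] shift cm [-0.08 -0.1   1.11]
C [ 0.5933 -0.07    0.083 ] shift cm [-11.48  -0.11   1.06]
D [0.629  0.0798 0.083 ] shift cm [-11.49  15.29   1.06]
18.0333 [ 0.48193786 -0.0424067   0.094094  ] [-0.27  0.89 -0.11] -0.002076991058374615
(array([316.39622642, 171.09433962]), array([ 0.5941002 , -0.06582187]))
(array([362.27777778, 181.7962963 ]), array([ 0.48388118, -0.03798546]))
(array([289.63333333, 209.91666667]), array([0.62945063, 0.08406693]))
(array([339.36363636, 222.33333333]), array([0.51833963, 0.11052327]))
```

View pics/s8.png

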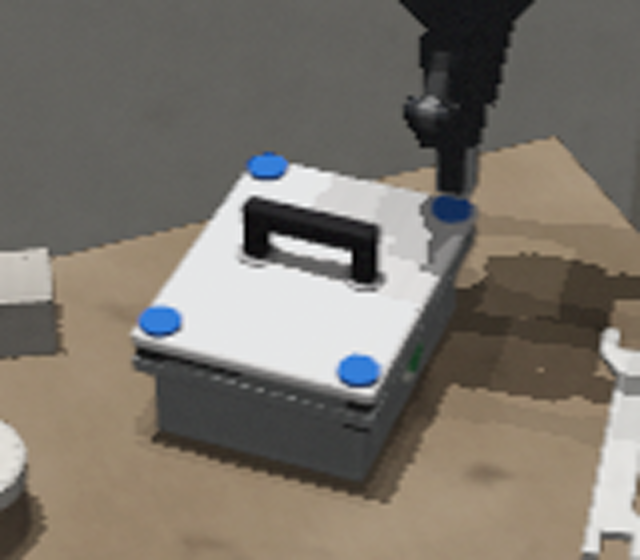

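Lid rocked back as expected: it rests on B, C and D, and seal A stays down. I press B.

Request:
{"api": "servo_tool", "payload": {"plan": [[[-0.05,-0.1,0.3,0,0,0],[-0.05,-0.1,0.6,0,0,0],[-0.05,-0.1,0.9,0,0,0],[-0.05,-0.1,1.05,0,0,0],[-0.05,-0.1,1.2,0,0,0],[-0.05,-0.1,1.3,0,0,0],[-0.05,-0.1,1.4,0,0,0],[-0.05,-0.1,1.5,0,0,0],[-0.05,-0.1,1.6,0,0,0],[-0.05,-0.1,1.7,0,0,0],[-0.05,-0.1,1.8,0,0,0],[-0.05,-0.1,1.9,0,0,0],[-0.05,-0.1,2,0,0,0],[-0.05,-0.1,2,0,0,0]]]}}

```text
time: 19.25
tool_pos: [0.4816, -0.0427, 0.0766]
tcp_rot: [-0.364, -3.113, -0.002]
wrist_force: [-10.2, 2.3, 20.3]
width: -0.002
```

Request:
{"api": "servo_tool", "payload": {"plan": [[[0,0,0.2,0,0,0],[0,0,0.3,0,0,0],[0,0,0.35,0,0,0],[0,0,0.35,0,0,0]]]}}

```text
time: 19.58
tool_pos: [0.4816, -0.0427, 0.0765]
tcp_rot: [-0.363, -3.113, -0.002]
wrist_force: [-12.1, 2.2, 25.8]
width: 0.004
```

Request:
{"api": "servo_tool", "payload": {"plan": [[[0,0,-0.3,0,0,0],[0,0,-1,0,0,0],[0,0,-2,0,0,0],[-1,0,-2.5,0,0,0],[-3,0,-2.5,0,0,0],[-5.5,0,-2.5,0,0,0],[-8,0,-2.5,0,0,0],[-10,0,-2.5,0,0,0],[-11,0,-2.3,0,0,0],[-11.4,0,-2.1,0,0,0],[-11.4,0,-2,0,0,0],[-11.4,0,-2,0,0,0]]]}}

```text
time: 20.58
tool_pos: [0.5913, -0.0687, 0.0945]
tcp_rot: [-0.363, -3.11, -0.002]
wrist_force: [-0.3, 1.1, -0.1]
width: -0.0
```

```bash
python3 pr.py; python3 rel.py 0.5933 -0.07 0.083 166.6; python3 - <<'E'
from h import *
d=cam("side");cv2.imwrite("pics/s9.png",cv2.resize(d["color"][130:270,250:410,::-1],None,fx=4,fy=4,interpolation=cv2.INTER_CUBIC))
B=[(c,ray(d,*c,.0825)[:2]) for a,c,b in blobs(bluemask(d),20) if 270<c[0]<390 and c[1]<250]
for b in B: print(b)
E
```

```text
A [0.5181 0.1062 0.083 ] shift cm [11.14 15.34  1.27]
B [ 0.4824 -0.0436  0.083 ] shift cm [11.17 -0.06  1.27]
C [ 0.5933 -0.07    0.083 ] shift cm [-0.23 -0.08  1.15]
D [0.629  0.0798 0.083 ] shift cm [-0.26 15.32  1.15]
20.5833 [ 0.5913436  -0.06872947  0.09453317] [-0.29  1.11 -0.06] -0.0002272625959157383
t=20.58 pos [ 0.5913 -0.0687  0.0945] F [-0.3  1.1 -0.1] w -0.000
shift cm [-0.23 -0.08  1.15] turn [-0.01 -0.61  0.09] q6 -1.50
(array([316.82, 171.54]), array([ 0.59284388, -0.06417684]))
(array([362.77777778, 183.90740741]), array([ 0.48202164, -0.03010745]))
(array([289.95      , 209.96666667]), array([0.62874153, 0.0841428 ]))
(array([339.46268657, 224.55223881]), array([0.51726893, 0.11757215]))
```

View pics/s9.png

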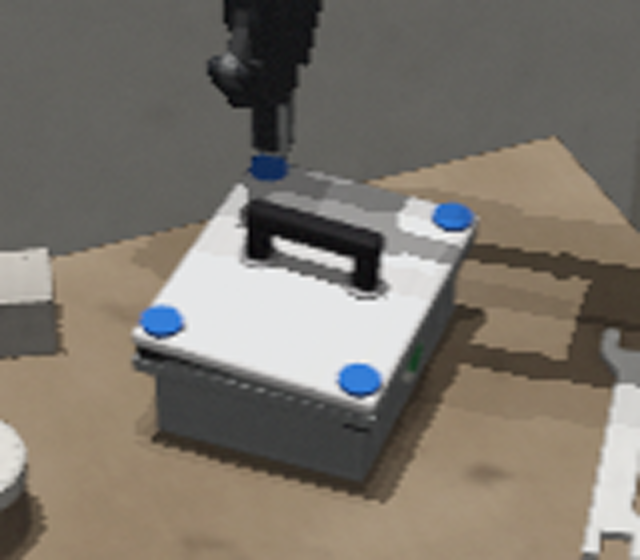

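A and B are down, and C and D still stand. I press C.

Request:
{"api": "servo_tool", "payload": {"plan": [[[-0.1,-0.1,0.2,0,-0.6,0],[-0.2,-0.1,0.5,0,-0.6,0],[-0.2,-0.1,0.8,0,-0.6,0],[-0.2,-0.1,1.05,0,-0.6,0],[-0.2,-0.1,1.2,0,-0.6,0],[-0.2,-0.1,1.3,0,-0.6,0],[-0.2,-0.1,1.4,0,-0.6,0],[-0.2,-0.1,1.5,0,-0.6,0],[-0.2,-0.1,1.6,0,-0.6,0],[-0.2,-0.1,1.7,0,-0.6,0],[-0.2,-0.1,1.8,0,-0.6,0],[-0.2,-0.1,1.9,0,-0.6,0],[-0.2,-0.1,2,0,-0.6,0],[-0.2,-0.1,2,0,-0.6,0]]]}}

```text
time: 21.8
tool_pos: [0.5931, -0.0706, 0.0766]
tcp_rot: [0.364, 3.12, -0.001]
wrist_force: [-3.5, -0.8, 9.9]
width: 0.001
```

Request:
{"api": "servo_tool", "payload": {"plan": [[[0,0,0.2,0,0,0],[0,0,0.3,0,0,0],[0,0,0.35,0,0,0],[0,0,0.35,0,0,0]]]}}

```text
time: 22.13
tool_pos: [0.5931, -0.0706, 0.0764]
tcp_rot: [0.363, 3.12, -0.002]
wrist_force: [-8.7, 1.3, 19.1]
width: -0.001
```

```bash
python3 - <<'E'
from h import *
d=cam("side");cv2.imwrite("pics/s10.png",cv2.resize(d["color"][130:270,250:410,::-1],None,fx=4,fy=4,interpolation=cv2.INTER_CUBIC))
B=[(c,ray(d,*c,.0825)[:2]) for a,c,b in blobs(bluemask(d),20) if 270<c[0]<390 and c[1]<250]
for b in B: print(b)
E
```

```text
(array([362.44897959, 183.55102041]), array([ 0.48288389, -0.03135897]))
(array([289.65517241, 209.74137931]), array([0.62951563, 0.08347303]))
(array([339.29508197, 221.95081967]), array([0.51863207, 0.10931621]))
```

View pics/s10.png

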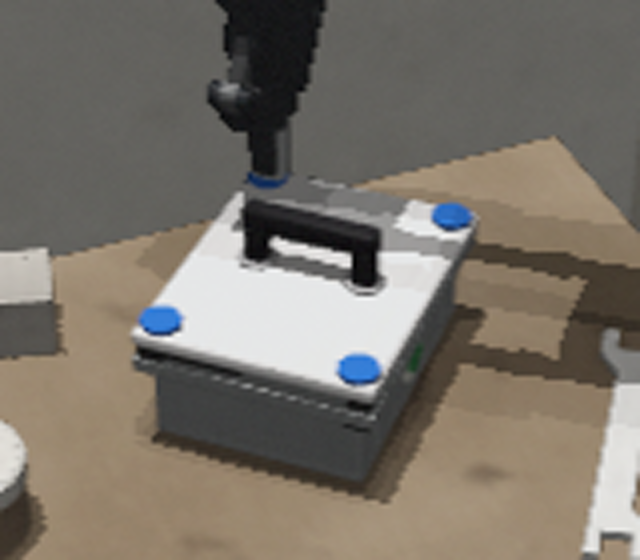

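C is home, at z 0.0764 and 19 N. D still stands. I move to D.

Request:
{"api": "servo_tool", "payload": {"plan": [[[0,0,-0.3,0,0,0],[0,0,-1,0,0,0],[0,0,-2,0,0,0],[0,1,-2.5,0,0,0],[0,3,-2.5,0,0,0],[0,5.5,-2.5,0,0,0],[0,8,-2.5,0,0,0],[0,10.5,-2.5,0,0,0],[0,13,-2.5,0,0,0],[0,14.6,-2.5,0,0,0],[0,15.2,-2.3,0,0,0],[0,15.4,-2,0,0,0],[0,15.4,-2,0,0,0],[0,15.4,-2,0,0,0]]]}}

```text
time: 23.35
tool_pos: [0.6279, 0.0784, 0.0956]
tcp_rot: [-0.364, -3.12, 0.003]
wrist_force: [-0.1, 0.1, -0.1]
width: 0.002
```

```bash
python3 rel.py 0.629 0.0798 0.083 166.6; python3 - <<'E'
from h import *
d=cam("side");cv2.imwrite("pics/s11.png",cv2.resize(d["color"][130:270,250:410,::-1],None,fx=4,fy=4,interpolation=cv2.INTER_CUBIC))
B=[(c,ray(d,*c,.0825)[:2]) for a,c,b in blobs(bluemask(d),20) if 270<c[0]<390 and c[1]<250]
for b in B: print(b)
E
```

```text
t=23.35 pos [0.6279 0.0784 0.0956] F [-0.1  0.1 -0.1] w 0.002
shift cm [-0.08  0.17  1.26] turn [-0.11 -0.02  0.09] q6 -1.25
(array([316.5       , 172.34615385]), array([ 0.59309582, -0.06087702]))
(array([362.59615385, 183.75      ]), array([ 0.48248412, -0.03064907]))
(array([289.91935484, 209.96774194]), array([0.62880639, 0.08415527]))
(array([339.33846154, 223.27692308]), array([0.51802246, 0.11354762]))
```

View pics/s11.png

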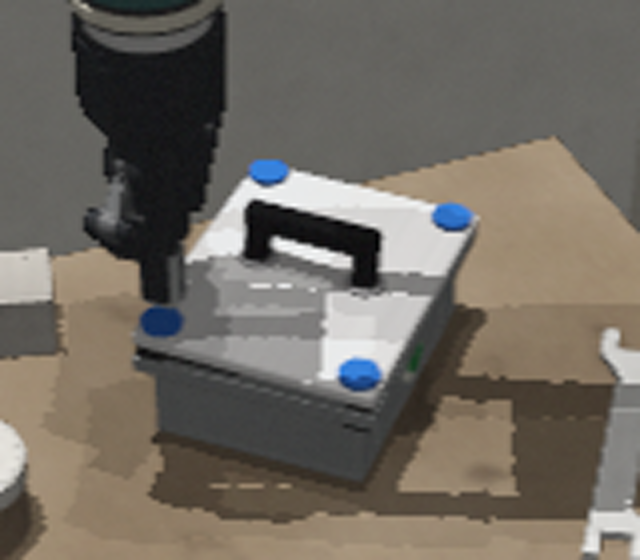

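Request:
{"api": "servo_tool", "payload": {"plan": [[[-0.05,0.1,0.3,0,0,0],[-0.1,0.15,0.6,0,0,0],[-0.1,0.15,0.9,0,0,0],[-0.1,0.15,1.15,0,0,0],[-0.1,0.15,1.3,0,0,0],[-0.1,0.15,1.4,0,0,0],[-0.1,0.15,1.5,0,0,0],[-0.1,0.15,1.6,0,0,0],[-0.1,0.15,1.7,0,0,0],[-0.1,0.15,1.8,0,0,0],[-0.1,0.15,1.9,0,0,0],[-0.1,0.15,2,0,0,0],[-0.1,0.15,2.1,0,0,0],[-0.1,0.15,2.2,0,0,0],[-0.1,0.15,2.2,0,0,0]]]}}

```text
time: 24.65
tool_pos: [0.6295, 0.0794, 0.076]
tcp_rot: [-0.365, -3.12, 0.003]
wrist_force: [-5.1, -1.0, 11.7]
width: 0.005
```

Request:
{"api": "servo_tool", "payload": {"plan": [[[0,0,0.2,0,0,0],[0,0,0.3,0,0,0],[0,0,0.35,0,0,0],[0,0,0.35,0,0,0]]]}}

```text
time: 24.98
tool_pos: [0.6296, 0.0794, 0.076]
tcp_rot: [-0.365, -3.12, 0.003]
wrist_force: [-8.1, -0.5, 19.5]
width: 0.0
```

Request:
{"api": "servo_tool", "payload": {"plan": [[[0,0,-0.5,0,0,0],[0,0,-1.5,0,0,0],[0,0,-3,0,0,0],[0,0,-5,0,0,0],[0,0,-7.5,0,0,0],[0,0,-10,0,0,0],[0,0,-12,0,0,0],[0,0,-12.5,0,0,0],[0,0,-12.5,0,0,0]]]}}

```text
time: 25.73
tool_pos: [0.6313, 0.0798, 0.2037]
tcp_rot: [0.364, 3.116, -0.001]
wrist_force: [-0.6, 1.0, 0.9]
width: -0.005
```

```bash
python3 rel.py 0.556 0.018 0.22 166.6; python3 - <<'E'
from h import *
d=cam("side");cv2.imwrite("pics/s12.png",cv2.resize(d["color"][130:270,250:410,::-1],None,fx=4,fy=4,interpolation=cv2.INTER_CUBIC))
B=[(c,ray(d,*c,.0755)[:2]) for a,c,b in blobs(bluemask(d),20) if 270<c[0]<390 and c[1]<250]
for b in B: print(b)
E
```

```text
t=25.73 pos [0.6313 0.0798 0.2037] F [-0.6  1.   0.9] w -0.005
shift cm [ 5.89 -7.75 -1.66] turn [-0.01  0.28  0.08] q6 -1.25
(array([316.56862745, 173.39215686]), array([ 0.59388978, -0.06646905]))
(array([362.24074074, 184.        ]), array([ 0.48377437, -0.03905293]))
(array([289.859375, 212.453125]), array([0.62927335, 0.08412787]))
(array([339.07246377, 224.72463768]), array([0.5189076 , 0.11013946]))
```

View pics/s12.png

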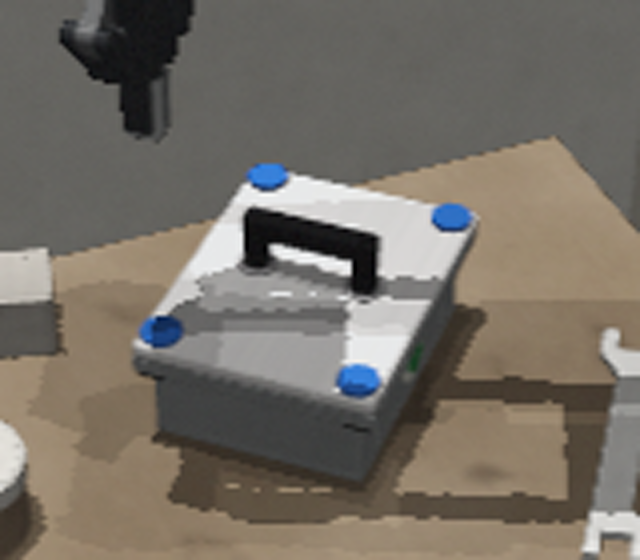

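All four discs dropped 2.3–2.5 px, which matches 7 mm, and no gap shows. The arm is clear, so I hand in.

```bash
python3 -c "
from workcell import finish_job;print(finish_job())"
```

```text
the job is handed in; nothing more can be done
None
```

I set the lid on the seals by its handle and let go, then pressed the discs home one at a time (A, B, C, D). I handed the job in at about 26 s, with the gripper about 13 cm above the lid and touching nothing. No verdict is reported.

- **Lid on the seals:** after release, the side view showed the lid level. The wrist camera put its centre about 1 mm from where I had measured the box.
- **Pressing:** each corner ended at a hard stop, with fingertip heights of 76.8, 76.5, 76.4 and 76.0 mm under 19–27 N. The opposite corner still stood up after A, and D still stood up after the first three, as the order requires.
- **Last check:** in the side view all four discs had dropped 2.3–2.5 px from their positions on the untouched seals, which matches 7 mm. No gap showed at the rim, and the lid was still centred to within about 1 mm.
- **Disagreement:** the side and wrist cameras differed by about 4 mm on the box's y position. I placed the lid mainly by the wrist camera, because the lid and box positions compared within either camera agreed to about 1 mm.
- **Not measured directly:** I could only judge the seals from finger height, force and the images. I did not re-measure the tin, V-block and spanner, but the arm never went near them.

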